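# Reset the tripped breaker in the bench power box

## Robot

A 6-joint arm with a two-finger parallel gripper is mounted at the origin on the work surface. World frame = base frame: x ahead of the robot, y to its left, z up, the work surface at z = 0. Lengths are in m, angles in rad, forces in N, time in s.
With the tool pointing down it reaches from about 0.35 to 0.775 m from the base axis. Payload 5.5 kg.
Tool frame: the origin (TCP) lies midway between the tips of the shut fingers; the grasp point (between the pads) lies grasp_offset behind it (grasp_offset is the distance from the TCP to the grasp point, in m); z points along the fingers, y is the line along which they close (so a half turn about z gives the same grasp; the last joint's range is limited). The gripper opens to 85 mm and grips with 20 to 120 N. Pads are 22 mm wide; open, the fingers measure 114 mm over their backs; the gripper's body (76 mm by 85 mm) begins 54 mm behind the grasp point. The pads swing forward as they close: fully open they stand 13 mm farther back than shut.
Start: joints at [0.962, 0.313, 0.046, 1.304, 0, 1.431], TCP at [0.26, 0.513, 0.231] pointing down, gripper open.
Joint ranges: [-2.76, 2.76], [-0.86, 1.69], [-1.03, 1.26], [-2.2, 2.34], [-1.47, 1.5], [-3.14, 3.14]. Speed limits (rad/s): [2.57, 2.57, 3.14, 3.14, 3.14, 3.14].

## Interface

Orientations are given as a unit quaternion [w, x, y, z].
In Python, from workcell import * gives the robot as it stands.
- The arm moves only by the tool step_arm, never from a script. Its argument "deltas" is a list of rows, each a list of 7 numbers: the shift along the world's x, y, z in mm, then the turn, a rotation vector about the world's x, y, z in degrees, then the gripper's target within -1 to 1 (fully open at 1, half-way at 0, shut at -1). A call has 1 to 5 rows; each row shifts and turns the commanded pose from where the row before left it; what a row does not reach is not made up. A row lasts 1/10 s, in which the tool goes at most 50 mm and 8.59 degrees, less where a joint would pass 70% of its speed; a pose out of reach is approached as far as the arm can. A call is refused whole if a number of a shift passes 50 or a number of a turn 8.59, either way. A call with a gripper value outside its range is refused whole. The fingers move at their own pace and stop on an object; "newtons" is the grip in N (left out, the last holds). Time passes only in rows, so rows that do not move let the fingers close. It gives the time, the measured TCP pose, the force, the opening and the grip force at its end, in the units of the state.
- get_state(): the state, without advancing time (a new reading comes with each control period).
- read_camera(name): name is "side" or "top"; returns a dict with "image" (384x512x3 uint8, red, green, blue), "z_map" (384x512 float32, m along the optical axis (not along the pixel's ray), 0 where there is no reading), "K" (3x3 intrinsics, pixels), "world_from_camera" (4x4, takes a point from camera to world coordinates). Camera axes: x right, y down, z forward; pixel columns grow to the right and rows downward; lengths in m; the calibration is good to about 2 mm. A picture is of the moment at which its call begins.
- hand_in(): hands the job in; it is judged then, once.
The state is a dict: "clock": time; "joint_pos": joint angles; "qvel": joint speeds; "tau": joint torques, N m; "tcp_pos": TCP position; "orientation": TCP orientation; "wrist_force": force on the tool from outside, world axes, zero at the start; "ft_torque": the same for the moment, N m; "finger_gap": finger opening in m; "grip_force": force on a finger pad.
Only numpy, scipy, OpenCV 4.12 (cv2) and the standard library are available. Lean on these libraries where they do the work, as an engineer would, in place of code of your own. Each camera call takes 0.05 s, during which the arm holds its last target. There are 200 camera calls.

## Task

The breaker in the modelling bench's power box has tripped. Press the free edge of the box's push-latch lid to pop it fully open, press the round breaker reset button all the way in, then push the lid over and press it down so that it latches shut again and stays shut. Work with fingertip pressure on the outside of the lid only: do not prise or grip the lid from its inside, leave the rocker switch as it is, and do not lift or shift the bottle, jar, dish or painting stand.

Things in the scene. Friction and masses are not known exactly. Their poses are not given: they have to be found in the camera images.
- powerbox: Bench power box, fixed: aluminium housing 220 x 150 mm (x, y), 72 mm high; grey lid on top over x -95 to 95, y -61 to 55 mm: hinge along x on the +y side, free latching edge on the -y side, rim level with the shut lid. Inside, white modules at y = -20, x = -58, 0 and 58 mm, tops 37 mm above the bench, in any order: breaker, rocker switch, round socket. Origin: centre of underside.
- lid_hinge (a point): Middle of the lid's hinge line, level with the shut lid's outer face, 72 mm above the bench. Does not move. Axes as the power box's. Beyond it (+y) is 20 mm of rim, then free space over the bench.
- lid_press (a point): Point on the outer (top) face of the lid, 100 mm from the hinge line, 16 mm in from the free edge, at the middle of its width: over the latch (small moulded mark). Moves with the lid; its z axis is the outward normal of the lid's outer face.
- lid_edge (a point): Middle of the lid's free edge at its outer face, 116 mm from the hinge line. The lid is 190 mm wide and 8 mm thick.
- lid (a joint): Lid angle, rad: 0 shut and flush, 1.5 open (nearly upright, top 188 mm above the bench), negative pressed in; hard stop -0.078. Push-push latch: each press past -0.045 (4.5 mm and 5 to 9 N at lid_press; going on to the stop at 7.8 mm is fine), then letting go, changes its state: latched at 0, or swinging open by its damped spring in 2 to 3 s. Closing takes 1 to 6 N, more near shut.
- reset_top (a point): Centre of the top of the breaker's reset button: a plain round black push button of 16 mm diameter in a steel collar (26 mm across, 3 mm high) on its white module. Tripped, it stands 18 mm above the module's underside, 51 mm above the bench; it lies under the shut lid.
- reset (a joint): How far the reset button is pressed, in m: 0 tripped (out), 0.006 fully in (hard stop). Takes about 6 N and stays where it is left.
- rocker_top (a point): Centre of the top of the rocker switch: a black rocker 18 x 25 mm in a 26 x 34 mm black frame on its white module, about 45 mm above the bench. To be left alone.
- rocker (a joint): Rocker switch angle in rad: 0 as it stands (on), 0.24 switched off.
- dropper: Paint dropper bottle, loose, 25 mm diameter, 74 mm high, black nozzle cap. Origin: centre of its underside. Bystander.
- jar: Small glass paint jar with black cap, loose, 38 mm diameter, 52 mm high. Origin: centre of its underside. Bystander.
- dish: White porcelain mixing dish, loose, 96 mm diameter, 28 mm high. Origin: centre of its underside. Bystander.
- stand: Painting stand, loose: grey block 170 x 110 x 28 mm with four wires carrying small engine cowlings, about 130 mm high in all. Origin: centre of its underside. Bystander.

How it is judged:
On the way, in this order (a step that is already met when the one before it is completed fails the run):
1. the lid is pressed in below flush (value of joint lid below -0.03 rad).
2. the lid has popped fully open (value of joint lid above 1.35 rad), for 0.2 s.
3. the reset button is pressed in with the lid open (value of joint reset above 0.0045 m and value of joint lid above 1 rad), for 0.1 s.
4. the lid is pressed in below flush again (value of joint lid below -0.03 rad).
At the end, for the whole second after the job is handed in: The lid stays latched shut and at rest by itself, within 0.03 rad (3 mm at its free edge) of flush; the reset button is in by at least 4.5 of its 6 mm; the rocker switch has turned less than 0.1 rad; each bystander is within 30 mm of where it stood (value of joint lid between -0.02 and 0.03 rad and velocity of joint lid between -0.05 and 0.05 rad/s and value of joint reset above 0.0045 m and value of joint rocker below 0.1 rad and distance of each of dropper, jar, dish, stand from where it was at the start of the episode below 0.03 m); the robot touches nothing.
It fails at once if the rocker switch is operated (value of joint rocker above 0.1 rad).
It fails at once if the lid is prised or gripped: the fingers push on its inside face with more than 2.5 N (contact force between lid_c1 and the fingers above 2.5 N).
It fails at once if a bystander is lifted or shifted by more than 30 mm (distance of any of dropper, jar, dish, stand from where it was at the start of the episode above 0.03 m).
It also fails if it takes over 51 s, if anything falls off the work surface, if the arm or the gripper's body presses on something with over 40 N, if the wrist force passes 120 N, or if a joint passes its speed limit or range.

## Working session

There is one attempt and no reset: what is moved stays moved. The work goes in short steps, Python scripts to look and compute and a tool call to move; the robot and the scene stay as the last step left them, time stands still between calls to the robot, and variables do not carry over. Pictures are saved under pics/ and viewed, at most 10 in all, crops included, and the job is handed in when it is done.

Besides the shell and the picture viewer there is one more tool, called after "Emit:" as name(argument=value, ...) on one line, values as JSON. step_arm: Moves the arm, as the interface text tells. Its arguments: {"type":"object","properties":{"deltas":{"type":"array","items":{"type":"array","items":{"type":"number"}}},"newtons":{"type":"number"}},"required":["deltas"]}

```bash
mkdir -p pics; cat > h.py <<'E'
from workcell import *
import numpy as np, cv2
def snap(n,f):
    c=read_camera(n); cv2.imwrite('pics/'+f,c['image'][:,:,::-1]); np.savez('pics/'+f[:-4],**{k:c[k] for k in('image','z_map','K','world_from_camera')}); return c
def pts(c):
    z=c['z_map'];K=np.array(c['K']);T=np.array(c['world_from_camera'])
    v,u=np.mgrid[:z.shape[0],:z.shape[1]]
    p=np.stack([(u-K[0,2])*z/K[0,0],(v-K[1,2])*z/K[1,1],z],-1)
    w=p@T[:3,:3].T+T[:3,3]; w[z==0]=np.nan; return w
E
python3 - <<'E'
from h import *
a=snap('top','t0.png');b=snap('side','s0.png')
for c in(a,b): print(c['world_from_camera'])
w=pts(a); m=(abs(w[:,:,2]-.072)<.006).astype(np.uint8)
n,l,s,ce=cv2.connectedComponentsWithStats(m)
for i in range(1,n):
    if s[i,4]>300:
        P=w[l==i][:,:2].astype(np.float32); print(s[i],cv2.minAreaRect(P*1000),w[l==i][:,2].mean())
print(get_state())
E
```

```text
[[ 2.41939884e-02 -9.78277065e-01  2.05885007e-01  3.96510864e-01]
 [-9.99706819e-01 -2.34770985e-02  5.92460876e-03 -1.46248871e-01]
 [-9.62326283e-04 -2.05967985e-01 -9.78558257e-01  8.71353144e-01]
 [ 0.00000000e+00  0.00000000e+00  0.00000000e+00  1.00000000e+00]]
[[ 0.71316407 -0.49929248  0.49204068  0.21042788]
 [-0.70084891 -0.49341628  0.51512249 -0.54500875]
 [-0.01441591 -0.71221302 -0.70181535  0.64178283]
 [ 0.          0.          0.          1.        ]]
[ 147  169   94  118 7642] ((493.5784912109375, -19.502220153808594), (150.25799560546875, 219.9763641357422), 81.7587890625) 0.07171810127560435
{'clock': 0.1, 'joint_pos': array([ 9.62400045e-01,  3.13923083e-01,  4.50565681e-02,  1.30360735e+00,
       -1.77603094e-05,  1.43121408e+00]), 'qvel': array([ 0.00063391, -0.00205081,  0.00245327, -0.00018318,  0.00053464,
        0.00018326]), 'tau': array([ 2.43283102e-03, -4.81727457e+01,  2.99242777e+01,  1.27741724e-02,
       -1.17012364e-04, -1.65814430e-05]), 'tcp_pos': array([0.25953061, 0.51256308, 0.23048458]), 'orientation': array([-2.98161777e-04,  2.32266171e-01,  9.72651902e-01, -7.84032927e-04]), 'wrist_force': array([ 0.42147017,  0.07421049, -0.13581331]), 'ft_torque': array([0.02487634, 0.01500839, 0.00468783]), 'grip_force': 0.0, 'finger_gap': 0.08566042189008771}
```

View pics/t0.png

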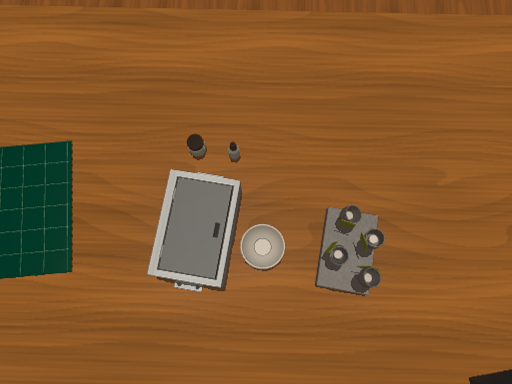

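View pics/s0.png

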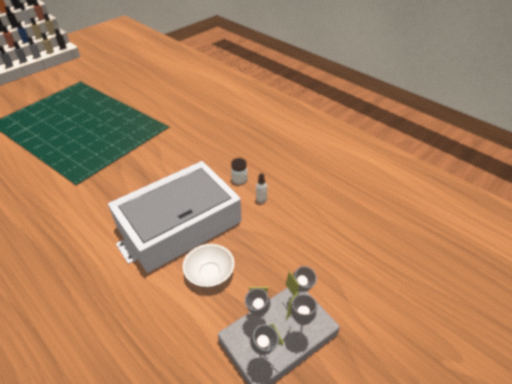

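The lid mark in the top view is at about (216,230), on the image-right side. So box +y is world direction (0.143, 0.990), yaw is -8.2°, and the centre is (0.494, -0.020). The measured rectangle is 220x150 mm at 71.7 mm high, which matches the spec. The dish is at (263,246) and the jar and dropper are at (196,146) and (234,151), all clear of the press.

Emit:
step_arm(deltas=[[15, -38, 0, 0, 0, 1.24, -1], [15, -38, 0, 0, 0, 1.24, -1], [15, -38, 0, 0, 0, 1.24, -1], [15, -38, 0, 0, 0, 1.24, -1], [15, -38, 0, 0, 0, 1.24, -1]], newtons=20)

```text
clock: 0.6
tcp_pos: [0.3348, 0.3214, 0.2309]
orientation: [-0.0, 0.179, 0.984, -0.0]
wrist_force: [0.9, -0.0, 0.4]
finger_gap: 0.0125
grip_force: 0.0
```

Emit:
step_arm(deltas=[[15, -38, 0, 0, 0, 1.24, -1], [15, -38, 0, 0, 0, 1.24, -1], [15, -38, 0, 0, 0, 1.24, -1], [15, -38, 0, 0, 0, 1.24, -1], [15, -38, 0, 0, 0, 1.24, -1]])

```text
clock: 1.1
tcp_pos: [0.4099, 0.1314, 0.2311]
orientation: [-0.0, 0.125, 0.992, 0.0]
wrist_force: [0.6, 0.4, 0.1]
finger_gap: 0.0004
grip_force: 0.0
```

Emit:
step_arm(deltas=[[15, -38, 0, 0, 0, 1.24, -1], [15, -38, 0, 0, 0, 1.24, -1], [15, -38, 0, 0, 0, 1.24, -1], [15, -38, 0, 0, 0, 1.24, -1], [0, 0, 0, 0, 0, 0, -1]])

```text
clock: 1.6
tcp_pos: [0.4714, -0.023, 0.2308]
orientation: [0.0, 0.085, 0.996, -0.001]
wrist_force: [-0.0, 0.0, 0.1]
finger_gap: -0.0
grip_force: 0.0
```

```bash
python3 - <<'E'
from h import *
c=np.load('pics/t0.npz');w=pts(c);g=c['image'].sum(2)
m=np.zeros_like(g,bool);m[215:245,205:228]=g[215:245,205:228]<120
P=w[m];print(m.sum(),P.mean(0))
R=np.array([[np.cos(np.radians(-8.24)),np.sin(np.radians(-8.24))]]);a=np.radians(-8.24)
d=P.mean(0)[:2]-[.4936,-.0195];print('box',np.cos(a)*d[0]+np.sin(a)*d[1],-np.sin(a)*d[0]+np.cos(a)*d[1])
s=get_state();print(s['tcp_pos'],s['orientation'],s['joint_pos'],s['finger_gap'],s['wrist_force'])
E
```

```text
14 [ 0.49247345 -0.07820299  0.04710912]
box 0.007298385821605598 -0.05825842640923059
[ 0.47144557 -0.02303342  0.23075781] [ 3.07164039e-04  8.54598817e-02  9.96341397e-01 -5.78211590e-04] [-2.18441862e-01  1.13759063e-01 -2.08342779e-01  1.24793236e+00
 -1.06483857e-03 -4.73137321e-02] -1.0667615734295944e-05 [-0.00295048  0.02733172  0.14297746]
```

Emit:
step_arm(deltas=[[16, -41, 0, 0, 0, 1.5, -1], [0, 0, -45, 0, 0, 0, -1], [0, 0, -45, 0, 0, 0, -1], [0, 0, -45, 0, 0, 0, -1], [0, 0, -14, 0, 0, 0, -1]])

```text
clock: 2.1
tcp_pos: [0.4818, -0.0584, 0.0776]
orientation: [-0.004, 0.07, 0.998, 0.001]
wrist_force: [-0.2, -1.1, -0.4]
finger_gap: -0.0
grip_force: 0.0
```

Emit:
step_arm(deltas=[[0, 0, -5, 0, 0, 0, -1], [0, 0, -4, 0, 0, 0, -1], [0, 0, -3, 0, 0, 0, -1], [0, 0, -2, 0, 0, 0, -1], [0, 0, 0, 0, 0, 0, -1]])

```text
clock: 2.6
tcp_pos: [0.4865, -0.0599, 0.0694]
orientation: [0.001, 0.07, 0.998, 0.0]
wrist_force: [-1.4, 1.9, 2.4]
finger_gap: 0.0003
grip_force: 1.7
```

Emit:
step_arm(deltas=[[0, -2, -2, 0, 0, 0, -1], [0, 0, -2, 0, 0, 0, -1], [0, 0, -1.5, 0, 0, 0, -1], [0, 0, -1, 0, 0, 0, -1], [0, 0, 0, 0, 0, 0, -1]])

```text
clock: 3.1
tcp_pos: [0.4871, -0.0619, 0.0643]
orientation: [0.002, 0.07, 0.998, 0.0]
wrist_force: [-4.2, 3.5, 19.1]
finger_gap: 0.0
grip_force: 9.7
```

Emit:
step_arm(deltas=[[0, 0, 40, 0, 0, 0, -1], [0, 0, 45, 0, 0, 0, -1], [0, 0, 45, 0, 0, 0, -1], [0, 0, 45, 0, 0, 0, -1], [0, 0, 0, 0, 0, 0, -1]])

```text
clock: 3.6
tcp_pos: [0.4892, -0.0634, 0.2432]
orientation: [0.006, 0.07, 0.998, -0.002]
wrist_force: [0.9, 0.1, -0.1]
finger_gap: -0.0002
grip_force: 0.0
```

Emit:
step_arm(deltas=[[0, 0, 0, 0, 0, 0, -1], [0, 0, 0, 0, 0, 0, -1], [0, 0, 0, 0, 0, 0, -1], [0, 0, 0, 0, 0, 0, -1], [0, 0, 0, 0, 0, 0, -1]])

```text
clock: 4.1
tcp_pos: [0.4854, -0.0619, 0.2359]
orientation: [-0.001, 0.07, 0.998, 0.0]
wrist_force: [0.4, 0.1, 0.5]
finger_gap: 0.0002
grip_force: 0.0
```

Emit:
step_arm(deltas=[[0, 0, 0, 0, 0, 0, -1], [0, 0, 0, 0, 0, 0, -1], [0, 0, 0, 0, 0, 0, -1], [0, 0, 0, 0, 0, 0, -1], [0, 0, 0, 0, 0, 0, -1]])

```text
clock: 4.6
tcp_pos: [0.4858, -0.062, 0.2369]
orientation: [0.0, 0.07, 0.998, 0.0]
wrist_force: [-0.6, 0.2, 0.5]
finger_gap: 0.0002
grip_force: 0.0
```

Emit:
step_arm(deltas=[[0, 0, 0, 0, 0, 0, -1], [0, 0, 0, 0, 0, 0, -1], [0, 0, 0, 0, 0, 0, -1], [0, 0, 0, 0, 0, 0, -1], [0, 0, 0, 0, 0, 0, -1]])

```text
clock: 5.1
tcp_pos: [0.4858, -0.062, 0.2368]
orientation: [0.0, 0.07, 0.998, 0.0]
wrist_force: [0.1, 0.1, 1.2]
finger_gap: -0.0003
grip_force: 0.0
```

Emit:
step_arm(deltas=[[0, -45, 0, 0, 0, 0, -1], [0, -45, 0, 0, 0, 0, -1], [0, -30, 0, 0, 0, 0, -1], [0, 0, 0, 0, 0, 0, -1], [0, 0, 0, 0, 0, 0, -1]])

```text
clock: 5.6
tcp_pos: [0.4856, -0.1825, 0.2366]
orientation: [-0.0, 0.071, 0.998, 0.0]
wrist_force: [0.2, 0.2, 0.3]
finger_gap: -0.0
grip_force: 0.0
```

```bash
python3 - <<'E'
from h import *
a=snap('top','t1.png');b=snap('side','s1.png')
i=np.hstack([cv2.resize(a['image'][140:320,110:310],None,fx=2,fy=2),cv2.resize(b['image'][110:290,90:290],None,fx=2,fy=2)])
cv2.imwrite('pics/c1.png',i[:,:,::-1])
w=pts(a);K=a['K'];T=np.array(a['world_from_camera'])
# box-frame projection of candidates
t=np.radians(-8.24);R=np.array([[np.cos(t),-np.sin(t)],[np.sin(t),np.cos(t)]])
for x in(-.058,0,.058):
    q=R@[x,-.02]+[.4936,-.0195]
    for c,n in((a,'top'),(b,'side')):
        T=np.array(c['world_from_camera']);p=T[:3,:3].T@(np.r_[q,.048]-T[:3,3]);p=np.array(c['K'])@p;print(x,q,n,p[:2]/p[2])
print(get_state()['tcp_pos'])
E
```

```text
-0.058 [ 0.43333237 -0.03098097] top [200.21266169 256.29514518]
-0.058 [ 0.43333237 -0.03098097] side [155.45914326 226.79447918]
0 [ 0.4907336  -0.03929353] top [205.63662934 228.62634559]
0 [ 0.4907336  -0.03929353] side [181.61903728 213.7072406 ]
0.058 [ 0.54813483 -0.04760608] top [210.90815862 201.73516626]
0.058 [ 0.54813483 -0.04760608] side [206.28488766 201.36744028]
[ 0.48563714 -0.18127298  0.23679095]
```

View pics/c1.png

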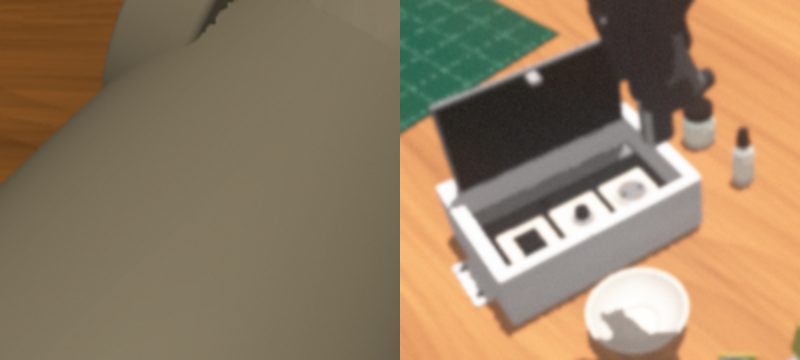

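In the side crop the round black button is on the middle module, at full-frame (181,216) against a predicted (181.6,213.7). The rocker is on the -x module, the socket on the +x module, and the lid is upright.

Emit:
step_arm(deltas=[[1.6, 48, 0, 0, 0, 0, -1], [1.7, 48, 0, 0, 0, 0, -1], [1.7, 46, 0, 0, 0, 0, -1], [0, 0, 0, 0, 0, 0, -1], [0, 0, -40, 0, 0, 0, -1]])

```text
clock: 6.2
tcp_pos: [0.4944, -0.0384, 0.2014]
orientation: [0.005, 0.067, 0.998, -0.001]
wrist_force: [1.6, -0.6, -1.2]
finger_gap: -0.0001
grip_force: 0.0
```

Emit:
step_arm(deltas=[[0, 0, -40, 0, 0, 0, -1], [0, 0, -40, 0, 0, 0, -1], [0, 0, -35, 0, 0, 0, -1], [0, 0, -20, 0, 0, 0, -1], [0, 0, 0, 0, 0, 0, -1]])

```text
clock: 6.7
tcp_pos: [0.4881, -0.0391, 0.0592]
orientation: [-0.003, 0.069, 0.998, 0.001]
wrist_force: [0.4, -0.5, 0.4]
finger_gap: 0.0002
grip_force: 0.0
```

Emit:
step_arm(deltas=[[0, 0, -4, 0, 0, 0, -1], [0, 0, -4, 0, 0, 0, -1], [0, 0, -3, 0, 0, 0, -1], [0, 0, -2, 0, 0, 0, -1], [0, 0, -1, 0, 0, 0, -1]])

```text
clock: 7.2
tcp_pos: [0.4917, -0.0402, 0.0489]
orientation: [0.001, 0.07, 0.998, -0.0]
wrist_force: [-1.1, 0.8, 5.7]
finger_gap: 0.0
grip_force: 3.0
```

Emit:
step_arm(deltas=[[0, 0, -2, 0, 0, 0, -1], [0, 0, -2, 0, 0, 0, -1], [0, 0, -1, 0, 0, 0, -1], [0, 0, 0, 0, 0, 0, -1], [0, 0, 0, 0, 0, 0, -1]])

```text
clock: 7.7
tcp_pos: [0.4917, -0.0401, 0.0448]
orientation: [0.001, 0.07, 0.998, -0.0]
wrist_force: [-2.8, 1.3, 12.9]
finger_gap: 0.0002
grip_force: 6.2
```

The button is at its stop: TCP at 44.8 mm with 12.9 N. Next I retreat and go behind the lid.

Emit:
step_arm(deltas=[[0, 0, 45, 0, 0, 0, -1], [0, 0, 50, 0, 0, 0, -1], [0, 0, 50, 0, 0, 0, -1], [0, 0, 50, 0, 0, 0, -1], [0, 0, 10, 0, 0, 0, -1]])

```text
clock: 8.2
tcp_pos: [0.4937, -0.0407, 0.2546]
orientation: [0.005, 0.07, 0.998, -0.001]
wrist_force: [0.9, -0.7, -0.1]
finger_gap: 0.0001
grip_force: 0.0
```

Emit:
step_arm(deltas=[[4, 30, 0, 0, 0, 0, -1], [4, 30, 0, 0, 0, 0, -1], [4, 30, 0, 0, 0, 0, -1], [4, 25, 0, 0, 0, 0, -1], [0, 0, 0, 0, 0, 0, -1]])

```text
clock: 8.7
tcp_pos: [0.5069, 0.0774, 0.2476]
orientation: [0.0, 0.068, 0.998, 0.0]
wrist_force: [0.2, -1.1, 0.2]
finger_gap: 0.0001
grip_force: 0.0
```

```bash
python3 - <<'E'
from h import *
b=snap('side','s2.png');s=get_state();print(s['tcp_pos'],s['clock'])
cv2.imwrite('pics/c2.png',cv2.resize(b['image'][90:290,90:290],None,fx=3,fy=3)[:,:,::-1])
E
```

```text
[0.50668492 0.07611342 0.24748336] 8.75
```

View pics/c2.png

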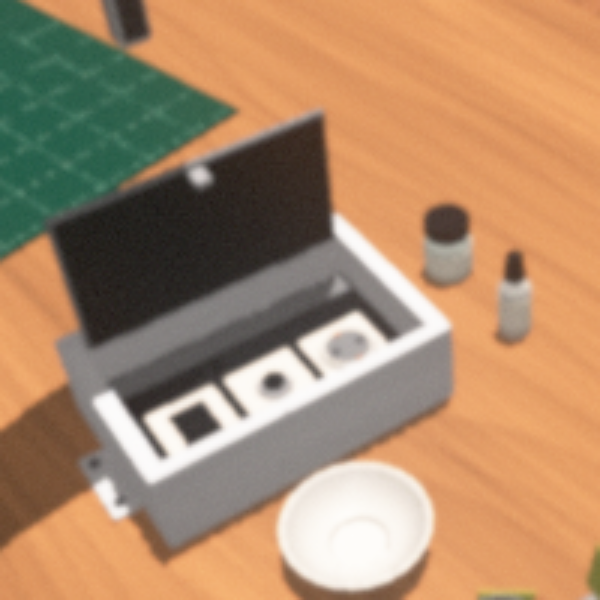

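The side view shows the button low in its collar at crop (273,383). The lid is upright, the gripper is clear behind it, and the bystanders are undisturbed. Now I lower behind the lid and push it over.

Emit:
step_arm(deltas=[[0, 0, -45, 0, 0, 0, -1], [0, 0, -45, 0, 0, 0, -1], [0, 0, 0, 0, 0, 0, -1], [-2, -15, 0, 0, 0, 0, -1], [-2, -12, 0, 0, 0, 0, -1]])

```text
clock: 9.25
tcp_pos: [0.5041, 0.0465, 0.16]
orientation: [0.002, 0.07, 0.998, -0.0]
wrist_force: [0.3, -1.0, 0.1]
finger_gap: -0.0003
grip_force: 0.0
```

Emit:
step_arm(deltas=[[-1, -8, 0, 0, 0, 0, -1], [-1, -8, -1, 0, 0, 0, -1], [-1, -8, -1, 0, 0, 0, -1], [-1, -8, -1, 0, 0, 0, -1], [0, 0, 0, 0, 0, 0, -1]])

```text
clock: 9.75
tcp_pos: [0.4987, 0.0149, 0.1548]
orientation: [-0.0, 0.07, 0.998, -0.0]
wrist_force: [1.3, 0.3, 0.9]
finger_gap: 0.0003
grip_force: 0.3
```

Emit:
step_arm(deltas=[[-1, -6, -2, 0, 0, 0, -1], [-1, -6, -3, 0, 0, 0, -1], [-1, -6, -3, 0, 0, 0, -1], [-0.5, -6, -4, 0, 0, 0, -1], [-1, -6, -4, 0, 0, 0, -1]])

```text
clock: 10.25
tcp_pos: [0.4942, -0.0141, 0.1383]
orientation: [-0.0, 0.07, 0.998, 0.0]
wrist_force: [0.9, 4.2, 0.3]
finger_gap: -0.0003
grip_force: 1.5
```

Emit:
step_arm(deltas=[[-1, -5, -4, 0, 0, 0, -1], [-1, -5, -5, 0, 0, 0, -1], [-0.5, -5, -5, 0, 0, 0, -1], [-0.5, -4, -6, 0, 0, 0, -1], [-0.5, -4, -6, 0, 0, 0, -1]])

```text
clock: 10.75
tcp_pos: [0.4905, -0.0372, 0.1123]
orientation: [-0.0, 0.07, 0.998, 0.0]
wrist_force: [-0.0, 3.7, 3.5]
finger_gap: -0.0001
grip_force: 1.8
```

```bash
python3 - <<'E'
from h import *
b=snap('side','s3.png');s=get_state();d=s['tcp_pos'][:2]-[.4936,-.0195];print(s['tcp_pos'],s['wrist_force'],d@[.143,.99],d@[.99,-.143])
cv2.imwrite('pics/c3.png',cv2.resize(b['image'][60:290,90:290],None,fx=2.5,fy=2.5)[:,:,::-1])
E
```

```text
[ 0.49020442 -0.037826    0.11141025] [1.44914908 0.7347116  0.43453258] -0.018628306726397044 -0.0007410061514582767
```

View pics/c3.png

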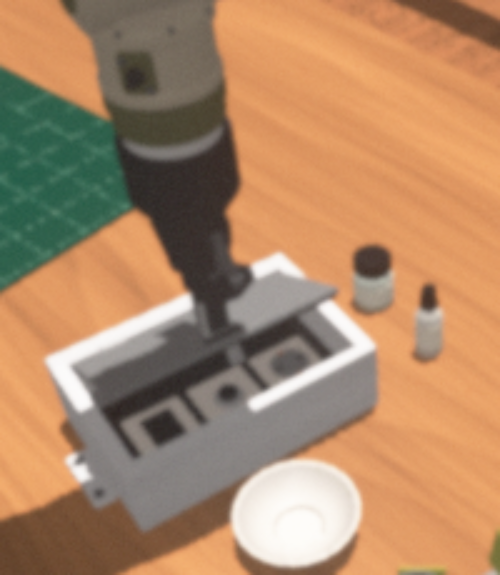

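The fingertip, at crop (215,330), is holding the lid on its outer face at about 0.4 rad. I carry on to shut and press.

Emit:
step_arm(deltas=[[-0.5, -3, -6, 0, 0, 0, -1], [-0.5, -3, -6, 0, 0, 0, -1], [-0.5, -4, -6, 0, 0, 0, -1], [-0.5, -4, -5, 0, 0, 0, -1], [-0.5, -4, -5, 0, 0, 0, -1]])

```text
clock: 11.3
tcp_pos: [0.4885, -0.0555, 0.0845]
orientation: [0.0, 0.07, 0.998, -0.0]
wrist_force: [1.4, 2.7, 3.2]
finger_gap: 0.0003
grip_force: 1.8
```

Emit:
step_arm(deltas=[[-0.5, -4, -4, 0, 0, 0, -1], [-0.5, -3, -3, 0, 0, 0, -1], [0, 0, -3, 0, 0, 0, -1], [0, 0, -2, 0, 0, 0, -1], [0, 0, 0, 0, 0, 0, -1]])

```text
clock: 11.8
tcp_pos: [0.4873, -0.0628, 0.0727]
orientation: [-0.0, 0.07, 0.998, -0.001]
wrist_force: [0.0, -1.8, 2.9]
finger_gap: 0.0002
grip_force: 1.5
```

Emit:
step_arm(deltas=[[0, 0, -3, 0, 0, 0, -1], [0, 0, -2, 0, 0, 0, -1], [0, 0, -2, 0, 0, 0, -1], [0, 0, -2, 0, 0, 0, -1], [0, 0, 0, 0, 0, 0, -1]])

```text
clock: 12.3
tcp_pos: [0.4875, -0.0623, 0.0645]
orientation: [0.0, 0.07, 0.998, -0.0]
wrist_force: [-1.9, -1.6, 8.7]
finger_gap: 0.0001
grip_force: 4.5
```

Emit:
step_arm(deltas=[[0, 0, 4, 0, 0, 0, -1], [0, 0, 5, 0, 0, 0, -1], [0, 0, 20, 0, 0, 0, -1], [0, 0, 45, 0, 0, 0, -1], [0, 0, 45, 0, 0, 0, -1]])

```text
clock: 12.8
tcp_pos: [0.4859, -0.061, 0.1829]
orientation: [-0.002, 0.07, 0.998, 0.001]
wrist_force: [1.5, -0.4, -0.4]
finger_gap: -0.0
grip_force: 0.0
```

Emit:
step_arm(deltas=[[0, 0, 45, 0, 0, 0, -1], [0, -30, 20, 0, 0, 0, -1], [0, -40, 0, 0, 0, 0, -1], [0, -40, 0, 0, 0, 0, -1], [0, 0, 0, 0, 0, 0, -1]])

```text
clock: 13.3
tcp_pos: [0.4875, -0.1754, 0.2473]
orientation: [0.0, 0.072, 0.997, -0.0]
wrist_force: [-0.5, 1.5, -0.5]
finger_gap: -0.0001
grip_force: 0.0
```

Emit:
step_arm(deltas=[[0, 0, 0, 0, 0, 0, -1], [0, 0, 0, 0, 0, 0, -1], [0, 0, 0, 0, 0, 0, -1], [0, 0, 0, 0, 0, 0, -1], [0, 0, 0, 0, 0, 0, -1]])

```text
clock: 13.8
tcp_pos: [0.4874, -0.1712, 0.2479]
orientation: [0.0, 0.069, 0.998, 0.0]
wrist_force: [0.2, 0.6, 0.2]
finger_gap: 0.0
grip_force: 0.0
```

```bash
python3 - <<'E'
from h import *
b=snap('side','s4.png');s=get_state();print(s['tcp_pos'],s['wrist_force'],s['qvel'])
cv2.imwrite('pics/c4.png',cv2.resize(b['image'][60:290,90:290],None,fx=2.5,fy=2.5)[:,:,::-1])
E
```

```text
[ 0.4874309  -0.17134901  0.24792256] [-1.04729891  0.81323171 -0.60536394] [-4.91402262e-03  2.01224421e-03  2.50272933e-03 -9.60684318e-05
 -1.13782034e-03  1.14808560e-04]
```

View pics/c4.png

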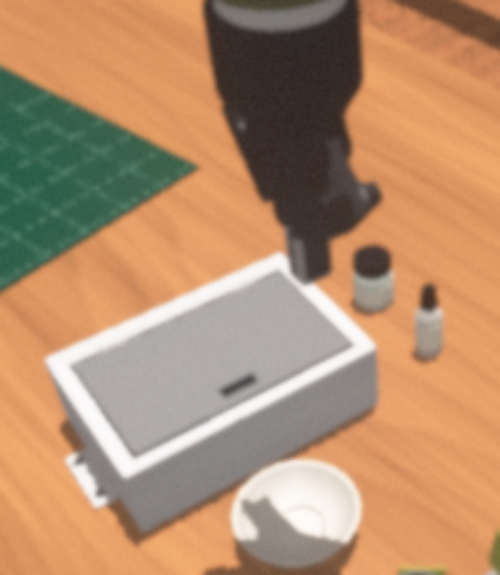

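The lid is flush and shut with its mark at crop (238,385). It is still latched more than a second after release, and the arm is clear.

```bash
python3 -c "
from workcell import *
print(hand_in())"
```

```text
the job is handed in; nothing more can be done
None
```

I popped the lid open, pressed the breaker reset button to its stop, pushed the lid shut until it latched, and handed the job in at about 14 s; the hand-in gave no verdict.

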